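# Clamp the perforated board in the cam fixture

### The job

Push the perforated wooden board along the channel of the bench clamp fixture, gently, until it is fully home against the end stop. Then crank the camshaft counter-clockwise (seen from above) until the follower has climbed the cam's rise and rests in its flat dwell, where the clamp keeps holding the board by itself, and let go; do not force the cam on to the steep nose behind the dwell, which over-presses the board. Leave everything else on the bench where it is.

Things in the scene. Friction and masses are not known exactly. Their poses are not given: they have to be found in the camera images.
- fixture: Cam clamp fixture, bolted down: dark steel plate 200 x 270 x 12 mm. Origin at bench height; the plate spans x -85 to 115, y -115 to 155 mm in its frame, z up. x runs along the board's channel to the end stop, y from the channel to the camshaft. The plate is the channel's bed. Guide block of the follower: x -27 to 27, y -32 to -8 mm, top 46 mm above the bench.
- end_stop (a point): Middle of the end stop's face, 22 mm above the bench, at fixture x 65, y -68 mm (channel's centre line), axes as the fixture's. The stop is 20 mm tall above the bed. The channel is 42 mm wide, open at its -x end; a fence (face y -89 mm, 26 mm tall, x -65 to 65 mm) bounds one side, two low rails (face y -47 mm, 8 mm tall) the other.
- camshaft (a point): Point on the vertical camshaft axis, 60 mm above the bench, at fixture x 0, y 75 mm. Steel plate cam on it, 20 to 34 mm above the bench, radius 34 mm on its base circle, 50 mm on its dwell, up to 62 mm on its nose. It starts on the base circle, 0.05 to 1.25 rad before the rise, and turns counter-clockwise; clockwise a stop blocks it.
- dwell_roller (a point): Fixed point at fixture x 0, y 15 mm, 26 mm above the bench: here the brass follower roller's centre stands in the dwell (16 mm farther from the shaft than at the start). Order when cranking: base circle (no load), rise 1.35 rad (load grows, to about 8 N at the grip, fades in the last 0.1 rad; let go, it springs back), flat dwell 0.4 rad (nearly no load, stays), steep nose (15 N).
- crank_grip (a point): Middle of the crank's grip, 83 mm above the bench: an upright black cylinder, 24 mm diameter, 42 mm tall (62 to 104 mm above the bench), spinning freely on its pin, 65 mm from the camshaft's axis, at the end of the crank arm.
- crank_hub (a point): Top face of the crank arm over the camshaft's axis, 61 mm above the bench; x points along the arm to the grip, z up. The flat dark arm, 16 mm wide, is clamped on the shaft at another angle every time, so it does not tell where the cam stands. It starts 35 to 160 degrees counter-clockwise of the fixture's x and must turn about 1.4 to 3.0 rad counter-clockwise.
- board: Perforated plywood board, 110 x 40 x 20 mm, about 80 g, three rows of round discs on top; loose in the channel, its long side (x axis) along the fixture's x. Origin: centre of its underside. It starts 35 to 60 mm short of home; fully home its +x end touches the end stop (origin at fixture x 10 mm).
- shoe: Steel clamp shoe, 32 mm wide, 8 mm deep, 11 mm tall, pressing sideways on the board at fixture x 0. Origin: middle of its pressing face, 26 mm above the bench. It rides on the follower through a stiff spring: early in the rise it travels 4 mm to the board, then stands still while the spring is squeezed; in the dwell it presses with about 20 N.
- jar: Bystander: small glass jar with a metal lid, 34 mm diameter, 36 mm tall, on the fixture's plate beyond the end stop.
- spare_board: Bystander: a second perforated board, like the first, lying on the bench away from the fixture.
- tweezers: Bystander: steel tweezers, 120 mm, lying on the bench.
- tape_roll: Bystander: roll of brown tape, 90 mm diameter, 25 mm tall.
- carton: Bystander: white and teal carton, 80 x 110 x 60 mm.
- mug: Bystander: steel mug, 74 mm diameter, 80 mm tall.
- glue: Bystander: white glue bottle, 44 mm diameter, 120 mm tall.
- wrench: Bystander: a wrench lying on the bench.
Mind the look-alikes: they are no part of the job. Leave any red look-alike of the board alone.

How it is judged:
By the outcome, as a careful person would: the job done as asked, in the order asked, and still so for the second after the job is handed in, with the robot touching nothing.
It also fails if it takes over 69 s, if anything falls off the work surface, if the arm or the gripper's body presses on something with over 40 N, if the wrist force passes 120 N, or if a joint passes its speed limit or range.

### The arm

A 7-joint arm with a two-finger parallel gripper is mounted at the origin on the work surface. World frame = base frame: x ahead of the robot, y to its left, z up, the work surface at z = 0. Lengths are in m, angles in rad, forces in N, time in s.
With the tool pointing down it reaches from about 0.425 to 0.875 m from the base axis. Payload 9.9 kg.
Tool frame: the origin (TCP) lies midway between the tips of the shut fingers; the grasp point (between the pads) lies 19 mm behind it (r.grip_depth is the distance from the TCP to the grasp point, in m); z points along the fingers, y is the direction in which the jaws open and shut (so a half turn about z gives the same grasp; the last joint's range is limited). The gripper opens to 85 mm and grips with 20 to 120 N. Pads are 22 mm wide; open, the fingers measure 114 mm over their backs; the gripper's body (76 mm by 85 mm) begins 54 mm behind the grasp point. The pads swing forward as they close: fully open they stand 13 mm farther back than shut.
Start: joints at [1.145, 0.576, 0.025, 1.437, -0.015, 1.129, -0.057], TCP at [0.226, -0.636, 0.231] pointing down, gripper open.
Joint ranges: [-2.76, 2.76], [-0.34, 2.15], [-1.52, 1.57], [0.19, 2.46], [-1.09, 4.23], [0.17, 1.99], [-2.82, 2.82]. Speed limits (rad/s): [2.22, 2.22, 3.01, 3.01, 3.14, 3.14, 3.14].

### API

Orientations are given as a 3x3 rotation matrix whose columns are the frame's x, y, z axes.
In Python, from bench import r, grab_frame gives the robot as it stands. The module is installed in compiled form; this text tells all that it offers.
- The arm moves only by the tool jog_arm, never from a script. Its argument "increments" is a list of rows, each an object with "offset": the shift along the tool's x, y, z in m, a list of three; "twist": the turn about the tool's z in degrees. In form: [{"offset": [x, y, z], "twist": twist}, ...]. A call has 1 to 20 rows; each row shifts and turns the commanded pose from where the row before left it, along the tool's axes as they then stand; what a row does not reach is not made up. A row lasts 1/8 s, in which the tool goes at most 62.5 mm and 10.7 degrees, less where a joint would pass 70% of its speed; a pose out of reach is approached as far as the arm can. A call with a gripper value outside its range is refused whole. "fingers" is the finger opening in m, from 0 to 0.0854, set as the call begins (left out, the last holds). The fingers move at their own pace and stop on an object; "grip_force" is the grip in N (left out, the last holds). Time passes only in rows, so rows that do not move let the fingers close. It gives the time, the measured TCP pose, the force and the opening at its end, in the units of the state.
- r.read_state(): the state, without advancing time (a new reading comes with each control period).
- grab_frame(name): name is "scene" or "top"; returns a dict with "frame" (480x640x3 uint8, red, green, blue), "z_map" (480x640 float32, m along the optical axis (not along the pixel's ray), 0 where there is no reading), "camera_matrix" (3x3 intrinsics, pixels), "extrinsics" (4x4, takes a point from camera to world coordinates). Camera axes: x right, y up, looking along -z (the intrinsics and any distortion apply to the point x, -y, -z); pixel columns grow to the right and rows downward; lengths in m; the calibration is good to about 2 mm. A picture is of the moment at which its call begins.
- r.job_done(): hands the job in, once; it reports no verdict.
The state is a dict: "t": time; "q": joint angles; "dq": joint speeds; "joint_efforts": joint torques, N m; "tcp_pos": TCP position; "orientation": TCP orientation; "contact_force": force on the tool from outside, world axes, zero at the start; "ft_torque": the same for the moment, N m; "finger_gap": opening from 0.0 (shut) to 1.0 (fully open).
Only numpy, scipy, OpenCV 4.12 (cv2) and the standard library are available. Lean on these libraries where they do the work, as an engineer would, in place of code of your own. Each camera call takes 0.05 s, during which the arm holds its last target.

## Working session

There is one attempt and no reset: what is moved stays moved. The work goes in short steps, Python scripts to look and compute and a tool call to move; the robot and the scene stay as the last step left them, time stands still between calls to the robot, and variables do not carry over. Pictures are saved under pics/ and viewed, and the job is handed in when it is done.

Besides the shell and the picture viewer there is one more tool, called after ">>>" as a command line: name --argument value ..., lists and objects as JSON in quotes. jog_arm: Moves the arm, as the interface text tells. Its arguments: {"type":"object","properties":{"increments":{"type":"array"},"fingers":{"type":"number"},"grip_force":{"type":"number"}},"required":["increments"]}

```bash
mkdir -p pics; python3 - <<'E'
from bench import r, grab_frame
import cv2,numpy as np
for n in("scene","top"):
    f=grab_frame(n); cv2.imwrite(f"pics/{n}0.png",f["frame"][:,:,::-1]); np.savez(f"{n}0.npz",**f)
    print(n,f["camera_matrix"].tolist(),np.round(f["extrinsics"],4).tolist(), f.keys())
print(r.read_state(), r.grip_depth)
E
```

```text
scene [[434.668470061085, 0.0, 317.1727983770074], [0.0, 434.668470061085, 234.49470611417127], [0.0, 0.0, 1.0]] [[-0.1859, -0.6226, 0.7601, 1.2644], [0.9825, -0.1269, 0.1363, 0.0773], [0.0116, 0.7721, 0.6353, 0.6894], [0.0, 0.0, 0.0, 1.0]] dict_keys(['frame', 'z_map', 'camera_matrix', 'extrinsics'])
top [[496.26824732647646, 0.0, 324.5375670379353], [0.0, 496.26824732647646, 243.70169898550307], [0.0, 0.0, 1.0]] [[-0.0278, 0.9962, -0.0822, 0.4386], [-0.9996, -0.0279, 0.0003, -0.0433], [-0.002, 0.0822, 0.9966, 1.1555], [0.0, 0.0, 0.0, 1.0]] dict_keys(['frame', 'z_map', 'camera_matrix', 'extrinsics'])
{'t': 0.1, 'q': array([ 1.14520102,  0.57643088,  0.02487506,  1.43782616, -0.01497166,
        1.12895448, -0.05651644]), 'dq': array([ 0.00024524, -0.00205925, -0.0004836 , -0.00117236, -0.00054795,
        0.0013081 ,  0.0001719 ]), 'joint_efforts': array([ 5.67638243e-03, -7.67306256e+01,  2.25732006e+00, -2.86606425e+01,
        1.57158449e-02,  8.63420457e-03,  3.31595811e-05]), 'tcp_pos': array([ 0.22609899, -0.63559312,  0.23054027]), 'orientation': array([[ 9.42152752e-01,  3.35183307e-01, -5.85837877e-04],
       [ 3.35183800e-01, -9.42151849e-01,  1.30910181e-03],
       [-1.13159165e-04, -1.42973724e-03, -9.99998972e-01]]), 'contact_force': array([-0.08776126, -0.36640491, -0.45596157]), 'ft_torque': array([ 0.00887107, -0.00415429,  0.00983975]), 'finger_gap': 1.0003990941863785} 0.0187
```

View pics/top0.png

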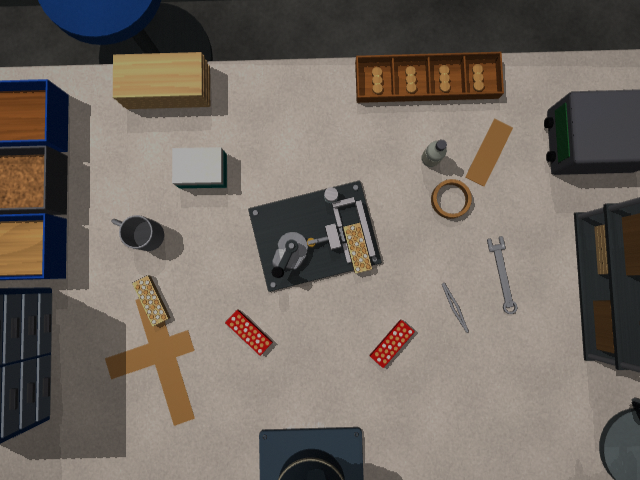

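View pics/scene0.png

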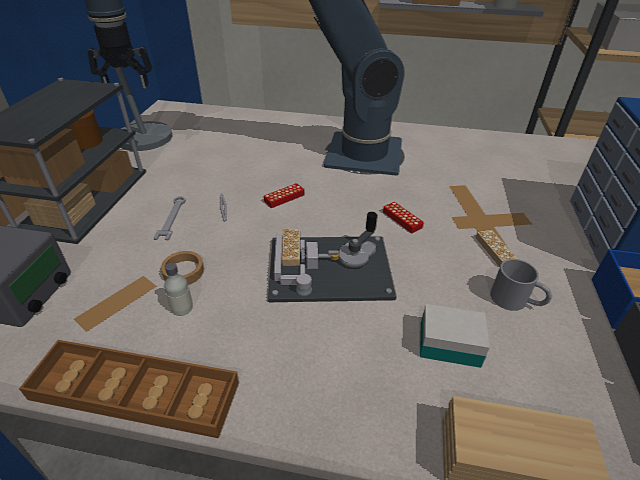

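```bash
cat > h.py <<'E'
import numpy as np,cv2
def load(n): return dict(np.load(n+".npz"))
def cloud(f):
    K=f["camera_matrix"];E=f["extrinsics"];z=f["z_map"]
    v,u=np.mgrid[0:480,0:640]
    x=(u-K[0,2])/K[0,0]*z; y=(v-K[1,2])/K[1,1]*z
    P=np.stack([x,-y,-z,np.ones_like(z)],-1)@E.T
    return P[...,:3]
def proj(f,p):
    K=f["camera_matrix"];E=np.linalg.inv(f["extrinsics"])
    c=(E[:3,:3]@np.atleast_2d(p).T).T+E[:3,3]
    return np.stack([K[0,0]*c[:,0]/-c[:,2]+K[0,2],K[1,1]*-c[:,1]/-c[:,2]+K[1,2]],-1)
E
python3 - <<'E'
from h import *
f=load("top0");P=cloud(f);I=f["frame"]
s=(slice(170,300),slice(235,395))
c=cv2.resize(I[s],None,fx=5,fy=5,interpolation=cv2.INTER_CUBIC)[:600,:800]
cv2.imwrite("pics/topz.png",c[:,:,::-1])
print(P[420:425,300,2],P[300,450],P[230,270])
Q=P[s].reshape(-1,3);m=(Q[:,2]>0.006)&(Q[:,2]<0.018)
g=I[s].reshape(-1,3).astype(int).sum(1)
m&=g<330
pts=Q[m][:,:2].astype(np.float32)
print(len(pts),np.median(Q[m][:,2]))
img=np.zeros((480,640),np.uint8)
r=cv2.minAreaRect(pts);print(r,cv2.boxPoints(r))
h=np.sort
for dz in(0.0,):
  print(np.percentile(P[310:330,330:350,2],[5,50,95]))
f2=load("scene0");P2=cloud(f2);s=(slice(195,310),slice(250,410))
c=cv2.resize(f2["frame"][s],None,fx=5,fy=5,interpolation=cv2.INTER_CUBIC)
cv2.imwrite("pics/scz.png",c[:,:,::-1])
Q=P2[s].reshape(-1,3);g=f2["frame"][s].reshape(-1,3).astype(int).sum(1)
m=(Q[:,2]>0.006)&(Q[:,2]<0.018)&(g<330);print(m.sum(),np.median(Q[m][:,2]));r=cv2.minAreaRect(Q[m][:,:2].astype(np.float32));print(r,cv2.boxPoints(r))
E
```

```text
[-0.00222392 -0.00306824 -0.00313682  0.0012757   0.00263823] [ 0.3951843  -0.32957296  0.00256213] [0.56838997 0.08191931 0.01080102]
6648 0.01194662912957889
((0.5540846586227417, -0.02008587121963501), (0.20024287700653076, 0.27023202180862427), 12.68246078491211) [[ 0.4267416   0.08975214]
 [ 0.4860704  -0.17388672]
 [ 0.6814277  -0.12992388]
 [ 0.6220989   0.13371497]]
[-0.00335765 -0.00029943  0.00355957]
5143 0.012157164950206578
((0.45880427956581116, -0.01944775879383087), (0.3886008858680725, 0.3712863624095917), 12.734206199645996) [[ 0.22836196  0.11879982]
 [ 0.3102041  -0.24335407]
 [ 0.6892466  -0.15769534]
 [ 0.6074045   0.20445855]]
```

View pics/topz.png

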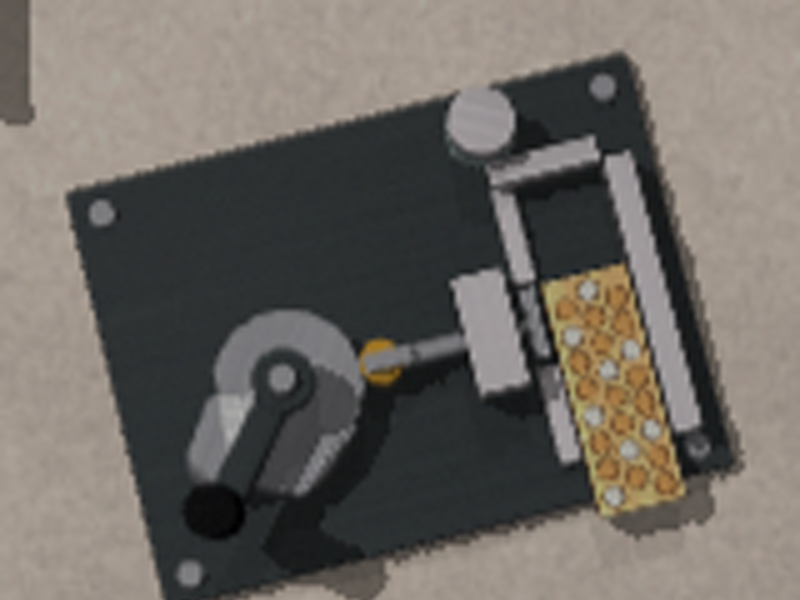

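View pics/scz.png

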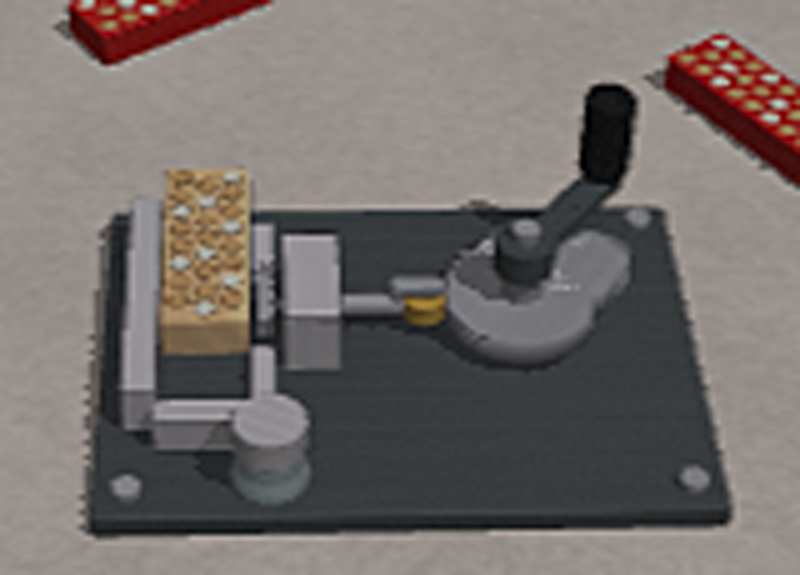

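```bash
cat >> h.py <<'E'
yaw=np.deg2rad(12.69);c_,s_=np.cos(yaw),np.sin(yaw);RF=np.array([[c_,-s_],[s_,c_]])
OF=np.array([0.5541,-0.0201])-RF@np.array([.015,.020])
def f2w(x,y,z=0): return np.array([*(OF+RF@np.array([x,y])/1000),z/1000])
def w2f(p): p=np.atleast_2d(p); return np.c_[(p[:,:2]-OF)@RF*1000,p[:,2]*1000]
E
python3 - <<'E'
from h import *
f=load("top0");P=cloud(f);I=f["frame"].astype(int)
F=w2f(P.reshape(-1,3)); 
print("origin",OF,"hub",f2w(0,75),"stop",f2w(65,-68), "start",f2w(-130,-68))
ins=(F[:,0]>-140)&(F[:,0]<120)&(F[:,1]>-120)&(F[:,1]<170)
g=I.reshape(-1,3)
# board top
m=ins&(F[:,2]>27)&(F[:,2]<38)&(F[:,1]<-40)&((g[:,0]-g[:,2])>40)
r=cv2.minAreaRect(F[m][:,:2].astype(np.float32));print("board",m.sum(),np.median(F[m],0),r,cv2.boxPoints(r).round(1).tolist())
m=ins&(F[:,2]>85)
print("grip",m.sum(),F[m].min(0),F[m].max(0),np.median(F[m],0))
m=ins&(F[:,2]>54)&(F[:,2]<80);print("arm",m.sum(),np.median(F[m],0))
# roller: yellow
m=ins&(F[:,1]>-5)&(F[:,1]<60)&((g[:,0]-g[:,2])>60);print("roller",m.sum(),np.median(F[m],0),F[m].min(0),F[m].max(0))
# cam polar outline
m=ins&(F[:,2]>28)&(F[:,2]<42)&(F[:,1]>0)&(F[:,1]<150)
d=F[m][:,:2]-[0,75];a=np.rad2deg(np.arctan2(d[:,1],d[:,0]));R=np.hypot(*d.T)
for k in range(-180,180,10):
    q=(a>=k)&(a<k+10)
    if q.any(): print(k,q.sum(),R[q].max().round(1))
# verify projections: stop, hub, dwell roller
im=f["frame"].copy()
for p in[f2w(0,75,61),f2w(65,-68,32),f2w(0,15,26),f2w(-85,-115,12),f2w(115,155,12),f2w(65,-89,38),f2w(-65,-89,38)]:
    print(proj(f,p)[0].round(1))
E
```

```text
origin [ 0.54385993 -0.0429066 ] hub [0.52738423 0.03026137 0.        ] stop [ 0.62221013 -0.09496662  0.        ] start [ 0.43197341 -0.13780343  0.        ]
board 727 [-39.23378801 -67.91845669  32.05123972] ((-39.144588470458984, -67.49932098388672), (39.59500503540039, 108.75592803955078), 89.98239135742188) [[-93.5, -87.30000305175781], [15.199999809265137, -87.30000305175781], [15.199999809265137, -47.70000076293945], [-93.5, -47.70000076293945]]
grip 1388 [-102.81397086   22.7299163    85.75266467] [ -38.73770541  127.05004952 1155.54199183] [-102.81397086   22.7299163  1155.54199183]
arm 275 [-12.58113607  85.76344577  63.24319845]
roller 124 [-102.81397086   22.7299163  1155.54199183] [-102.81397086   22.7299163    26.52149968] [   8.77711427   40.81556126 1155.54199183]
-180 34 46.7
-170 30 44.3
-160 26 40.7
-150 23 38.2
-140 18 35.7
-130 18 35.1
-120 16 33.0
-110 24 47.6
-100 68 74.4
-90 54 72.9
-80 21 44.9
-70 14 32.7
-60 16 32.6
-50 16 33.3
-40 15 33.0
-30 14 33.8
-20 14 32.6
-10 16 33.8
0 13 33.7
10 14 33.2
20 15 32.9
30 14 32.6
40 13 33.7
50 15 33.2
60 15 32.5
70 14 32.0
80 15 37.0
90 23 41.3
100 36 51.8
110 44 58.8
120 32 61.8
140 2 48.9
150 31 50.1
160 41 49.5
170 38 49.7
[291.2 245.3]
[345.8 203.4]
[317.7 240. ]
[381.5 262.3]
[247.3 207.7]
[354.9 200.7]
[369.4 256. ]
```

```bash
python3 - <<'E'
from h import *
f=load("top0");P=cloud(f);I=f["frame"].astype(int)
F=w2f(P.reshape(-1,3));F[f["z_map"].ravel()==0]=999
ins=(F[:,0]>-140)&(F[:,0]<120)&(F[:,1]>-120)&(F[:,1]<170)
m=ins&(F[:,2]>98)&(F[:,2]<115)
g=F[m]
print("grip",m.sum(),g.min(0),g.max(0),cv2.minEnclosingCircle(g[:,:2].astype(np.float32)))
for n in("top0","scene0"):
  f=load(n);F=w2f(cloud(f).reshape(-1,3))
  g=f["frame"].reshape(-1,3).astype(int)
  m=(F[:,2]>65)&(F[:,2]<106)&(abs(F[:,0])<110)&(F[:,1]>-20)&(F[:,1]<160)&(g.sum(1)<160);q=F[m]
  print(n,m.sum(),cv2.minEnclosingCircle(q[:,:2].astype(np.float32)),np.percentile(q,[2,50,98],axis=0).round(1).tolist())
  m=(F[:,2]>28)&(F[:,2]<40)&(F[:,1]>0)&(F[:,1]<150)&(abs(F[:,0])<80)
  d=F[m][:,:2]-[0,75];a=np.rad2deg(np.arctan2(d[:,1],d[:,0]))%360;R=np.hypot(*d.T)
  print([(k,round(float(R[(a>=k)&(a<k+4)].max()),1)) for k in range(100,260,4) if ((a>=k)&(a<k+4)).any()])
  hsv=cv2.cvtColor(f["frame"],cv2.COLOR_RGB2HSV).reshape(-1,3)
  m=(F[:,2]>15)&(F[:,2]<36)&(F[:,1]>-5)&(F[:,1]<60)&(abs(F[:,0])<30)&(hsv[:,1]>150)&(hsv[:,2]>90)
  print("roller",m.sum(),F[m].min(0),F[m].max(0))
E
```

```text
grip 98 [-61.94899553 104.53777764  99.28050677] [-38.73770541 127.05004952 108.98742518] ((-50.44560241699219, 115.817138671875), 11.748004913330078)
top0 124 ((-25.659460067749023, 95.11338806152344), 43.526832580566406) [[-61.7, 64.4, 65.2], [-47.3, 110.8, 102.3], [7.8, 125.4, 105.7]]
[(100, 45.2), (104, 50.5), (108, 54.7), (112, 56.1), (116, 58.8), (120, 61.8), (124, 58.8), (148, 48.9), (152, 50.1), (156, 49.8), (160, 49.5), (164, 49.2), (168, 49.7), (172, 49.7), (176, 48.4), (180, 46.7), (184, 45.6), (188, 44.3), (192, 43.1), (196, 39.3), (200, 40.7), (204, 40.2), (208, 38.2), (212, 36.7), (216, 36.7), (220, 35.7), (224, 34.4), (228, 35.1), (232, 34.6), (236, 30.8), (240, 33.0), (244, 32.3), (248, 32.0), (252, 33.9), (256, 47.6)]
roller 19 [-10.22064064  25.39104433  26.52149968] [ 8.77711427 40.277877   33.3356945 ]
scene0 180 ((-27.075103759765625, 91.80941772460938), 44.62372970581055) [[-58.3, 67.0, 65.3], [-41.6, 113.9, 90.1], [-2.7, 124.5, 105.4]]
[(100, 45.8), (104, 47.1), (108, 53.9), (112, 54.4), (116, 59.6), (120, 63.0), (124, 62.6), (128, 58.8), (132, 57.8), (136, 54.2), (140, 51.5), (144, 47.4), (192, 44.0), (196, 37.4), (200, 42.1), (204, 38.4), (208, 32.2), (212, 35.2), (216, 32.4), (220, 34.5), (224, 34.6), (228, 30.5), (232, 33.8), (236, 32.8), (240, 29.4), (244, 31.1), (248, 32.9), (252, 32.3), (256, 29.5)]
roller 27 [ 3.6201941  22.91340777 18.98799194] [11.60841668 38.90234672 33.37173354]
```

```bash
cat >> h.py <<'E'
def rel(st,x,y,z):
    R=st["orientation"];return (R.T@(f2w(x,y,z)-st["tcp_pos"])*1000).round(1)
def show(st):
    R=st["orientation"];y=np.rad2deg(np.arctan2(R[1,0],R[0,0]))
    print("t",round(st["t"],2),"F",w2f(st["tcp_pos"]).round(1)[0],"twist need",round(y-12.69,2),"f_fix",(RF.T@st["contact_force"][:2]).round(2),st["contact_force"][2].round(2),"gap",round(st["finger_gap"],3))
E
python3 - <<'E'
from h import *
from bench import r
st=r.read_state();show(st)
a=yaw; R=np.array([[np.cos(a),np.sin(a),0],[np.sin(a),-np.cos(a),0],[0,0,-1]]);st["orientation"]=R
print(rel(st,-122,-68,150))
E
```

```text
t 0.1 F [-440.2 -508.4  230.5] twist need 6.89 f_fix [-0.17 -0.34] -0.46 gap 1.0
[ 318.2 -440.4   80.5]
```

>>> jog_arm --increments '[{"offset": [0, 0, 0], "twist": 6.9}, {"offset": [17, -24, 2], "twist": 0}, {"offset": [17, -24, 2], "twist": 0}, {"offset": [17, -24, 2], "twist": 0}]' --fingers 0

```text
t: 0.6
tcp_pos: [0.2988, -0.4612, 0.2181]
orientation: [[0.976, 0.219, -0.0], [0.219, -0.976, 0.001], [0.0, -0.001, -1.0]]
contact_force: [1.4, 0.2, 0.2]
finger_gap: 0.146
```

```bash
python3 - <<'E'
from h import *
from bench import r
st=r.read_state();show(st);print(rel(st,-122,-68,150))
E
```

```text
t 0.6 F [-331.  -354.3  218.1] twist need -0.01 f_fix [ 1.42 -0.09] 0.21 gap 0.146
[ 208.9 -286.3   68.3]
```

I gave the offsets in mm by mistake. They were capped at 62.5 mm per row and high above everything, so no harm was done. From here I write metres.

>>> jog_arm --increments '[{"offset": [0.021, -0.029, 0.005], "twist": 0}, {"offset": [0.021, -0.029, 0.005], "twist": 0}, {"offset": [0.021, -0.029, 0.005], "twist": 0}, {"offset": [0.021, -0.029, 0.005], "twist": 0}, {"offset": [0.021, -0.029, 0.005], "twist": 0}, {"offset": [0.021, -0.029, 0.005], "twist": 0}, {"offset": [0.021, -0.029, 0.01], "twist": 0}, {"offset": [0.021, -0.029, 0.01], "twist": 0}, {"offset": [0.021, -0.029, 0.01], "twist": 0}, {"offset": [0.015, -0.022, 0.008], "twist": 0}, {"offset": [0, 0, 0], "twist": 0}, {"offset": [0, 0, 0], "twist": 0}]' --fingers 0

```text
t: 2.1
tcp_pos: [0.4348, -0.143, 0.1506]
orientation: [[0.976, 0.219, -0.0], [0.219, -0.976, -0.0], [-0.0, 0.0, -1.0]]
contact_force: [-1.0, -0.2, 0.3]
finger_gap: 0.003
```

```bash
python3 - <<'E'
from h import *
from bench import r
st=r.read_state();show(st);print(rel(st,-120,-68,19))
E
```

```text
t 2.1 F [-128.4  -73.6  150.6] twist need -0.02 f_fix [-1.02  0.06] 0.29 gap 0.003
[  8.4  -5.7 131.6]
```

>>> jog_arm --increments '[{"offset": [0.001, -0.0057, 0.02], "twist": 0}, {"offset": [0, 0, 0.02], "twist": 0}, {"offset": [0, 0, 0.02], "twist": 0}, {"offset": [0, 0, 0.02], "twist": 0}, {"offset": [0, 0, 0.02], "twist": 0}, {"offset": [0, 0, 0.015], "twist": 0}, {"offset": [0, 0, 0.01], "twist": 0}, {"offset": [0, 0, 0.0055], "twist": 0}, {"offset": [0, 0, 0], "twist": 0}, {"offset": [0, 0, 0], "twist": 0}]'

```text
t: 3.35
tcp_pos: [0.4351, -0.1368, 0.0205]
orientation: [[0.976, 0.219, 0.001], [0.219, -0.976, -0.0], [0.001, 0.0, -1.0]]
contact_force: [0.1, -0.1, 0.4]
finger_gap: -0.001
```

```bash
python3 - <<'E'
from h import *
from bench import r,grab_frame
st=r.read_state();show(st)
f=grab_frame("scene");np.savez("scene1.npz",**f)
c=cv2.resize(f["frame"][150:310,240:420],None,fx=4,fy=3.7,interpolation=cv2.INTER_CUBIC);cv2.imwrite("pics/sc1.png",c[:,:,::-1])
E
```

```text
t 3.35 F [-126.8  -67.7   20.5] twist need -0.01 f_fix [ 0.11 -0.13] 0.39 gap -0.001
```

View pics/sc1.png

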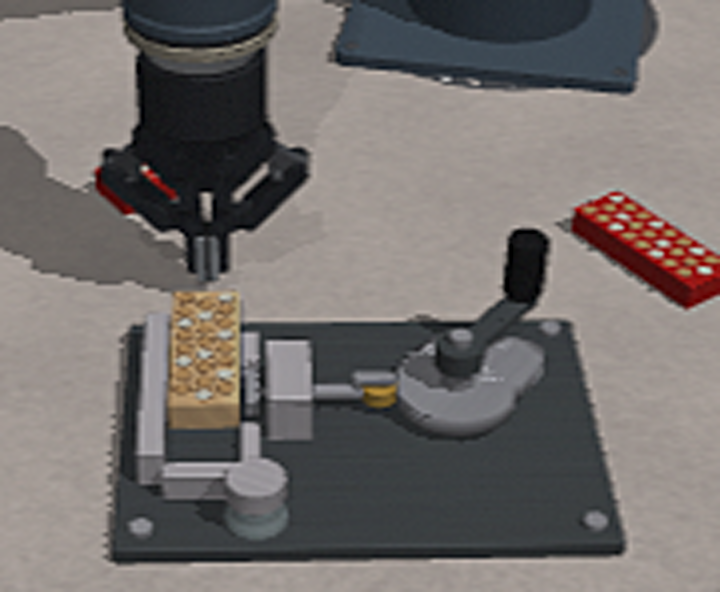

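>>> jog_arm --increments '[{"offset": [0.004, 0, 0], "twist": 0}, {"offset": [0.004, 0, 0], "twist": 0}, {"offset": [0.004, 0, 0], "twist": 0}, {"offset": [0.004, 0, 0], "twist": 0}, {"offset": [0.002, 0, 0], "twist": 0}, {"offset": [0.002, 0, 0], "twist": 0}, {"offset": [0.002, 0, 0], "twist": 0}, {"offset": [0.002, 0, 0], "twist": 0}, {"offset": [0.002, 0, 0], "twist": 0}, {"offset": [0.002, 0, 0], "twist": 0}, {"offset": [0.002, 0, 0], "twist": 0}, {"offset": [0.002, 0, 0], "twist": 0}, {"offset": [0.002, 0, 0], "twist": 0}, {"offset": [0.002, 0, 0], "twist": 0}]'

```text
t: 5.15
tcp_pos: [0.4701, -0.1287, 0.0201]
orientation: [[0.976, 0.22, -0.0], [0.22, -0.976, 0.0], [-0.0, -0.0, -1.0]]
contact_force: [-1.3, -0.3, -0.2]
finger_gap: 0.003
```

```bash
python3 - <<'E'
from h import *
from bench import r,grab_frame
st=r.read_state();show(st)
E
```

```text
t 5.15 F [-90.8 -67.4  20.1] twist need -0.0 f_fix [-1.31  0.03] -0.19 gap 0.003
```

>>> jog_arm --increments '[{"offset": [0.0025, 0, 0], "twist": 0}, {"offset": [0.0025, 0, 0], "twist": 0}, {"offset": [0.0025, 0, 0], "twist": 0}, {"offset": [0.0025, 0, 0], "twist": 0}, {"offset": [0.0025, 0, 0], "twist": 0}, {"offset": [0.0025, 0, 0], "twist": 0}, {"offset": [0.0025, 0, 0], "twist": 0}, {"offset": [0.0025, 0, 0], "twist": 0}, {"offset": [0.0025, 0, 0], "twist": 0}, {"offset": [0.0015, 0, 0], "twist": 0}, {"offset": [0.001, 0, 0], "twist": 0}, {"offset": [0.001, 0, 0], "twist": 0}]'

```text
t: 6.65
tcp_pos: [0.4953, -0.123, 0.0201]
orientation: [[0.976, 0.22, -0.0], [0.22, -0.976, -0.0], [-0.0, -0.0, -1.0]]
contact_force: [-1.1, -0.5, 0.0]
finger_gap: 0.002
```

```bash
cat > look.py <<'E'
from h import *
from bench import r,grab_frame
import sys
st=r.read_state();show(st)
def look(tag):
    f=grab_frame("top");np.savez(f"top{tag}.npz",**f)
    c=cv2.resize(f["frame"][170:300,235:395],None,fx=5,fy=4.6,interpolation=cv2.INTER_CUBIC);cv2.imwrite(f"pics/t{tag}.png",c[:,:,::-1])
    F=w2f(cloud(f).reshape(-1,3));g=f["frame"].reshape(-1,3).astype(int)
    m=(F[:,2]>27)&(F[:,2]<38)&(F[:,1]<-40)&(F[:,1]>-100)&(abs(F[:,0])<120)&((g[:,0]-g[:,2])>40)
    q=F[m];print("board",m.sum(),q.min(0).round(1),q.max(0).round(1))
    g2=f["frame"];hsv=cv2.cvtColor(g2,cv2.COLOR_RGB2HSV).reshape(-1,3)
    m=(F[:,2]>15)&(F[:,2]<36)&(F[:,1]>-15)&(F[:,1]<60)&(abs(F[:,0])<30)&(hsv[:,1]>150)&(hsv[:,2]>90)
    if m.any():print("roller",m.sum(),F[m].min(0).round(1),F[m].max(0).round(1))
    m=(F[:,2]>98)&(F[:,2]<112)&(abs(F[:,0])<100)&(F[:,1]>0)&(F[:,1]<160)
    if m.any():print("grip",m.sum(),cv2.minEnclosingCircle(F[m][:,:2].astype(np.float32)))
if len(sys.argv)>1: look(sys.argv[1])
E
python3 look.py 2
```

```text
t 6.65 F [-65.  -67.5  20.1] twist need -0.01 f_fix [-1.16 -0.26] 0.04 gap 0.002
board 139 [ 14.3 -87.3  27.3] [ 56.6 -47.9  37.4]
roller 20 [-10.2  25.4  27.5] [ 8.9 40.3 35. ]
grip 98 ((-50.56541442871094, 115.64261627197266), 11.824041366577148)
```

View pics/t2.png

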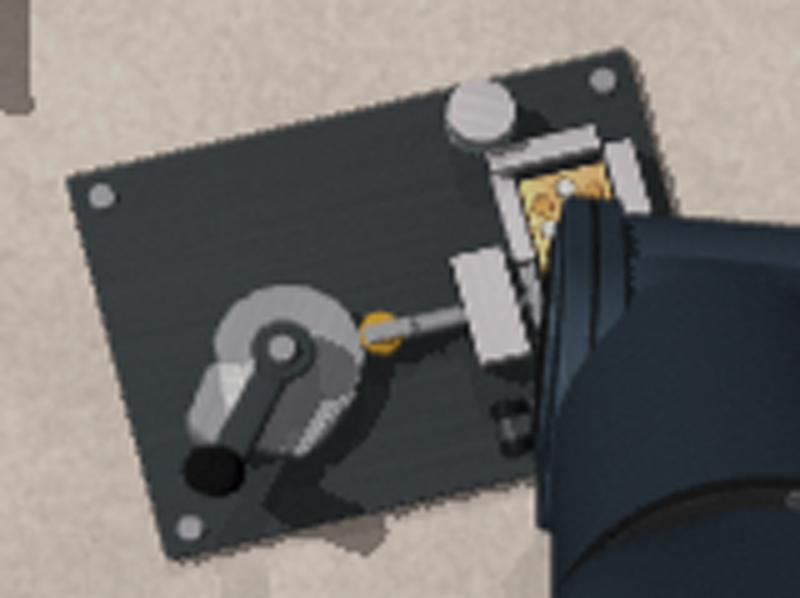

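The board (pixels 520–610, 165–200) is in the channel with a gap of about 7–8 mm to the stop. I continue more slowly.

>>> jog_arm --increments '[{"offset": [0.001, 0, 0], "twist": 0}, {"offset": [0.001, 0, 0], "twist": 0}, {"offset": [0.001, 0, 0], "twist": 0}, {"offset": [0.001, 0, 0], "twist": 0}, {"offset": [0.001, 0, 0], "twist": 0}, {"offset": [0.001, 0, 0], "twist": 0}]'

```text
t: 7.45
tcp_pos: [0.5012, -0.1217, 0.0201]
orientation: [[0.976, 0.22, -0.0], [0.22, -0.976, 0.0], [-0.0, -0.0, -1.0]]
contact_force: [-1.2, 0.1, 0.3]
finger_gap: -0.0
```

>>> jog_arm --increments '[{"offset": [0.0005, 0, 0], "twist": 0}, {"offset": [0.0005, 0, 0], "twist": 0}]'

```text
t: 7.7
tcp_pos: [0.5021, -0.1215, 0.0201]
orientation: [[0.976, 0.22, -0.0], [0.22, -0.976, 0.0], [-0.0, -0.0, -1.0]]
contact_force: [-0.4, 0.0, 0.9]
finger_gap: 0.0
```

>>> jog_arm --increments '[{"offset": [0.0005, 0, 0], "twist": 0}, {"offset": [0.0005, 0, 0], "twist": 0}]'

```text
t: 7.95
tcp_pos: [0.5027, -0.1213, 0.02]
orientation: [[0.976, 0.219, -0.001], [0.219, -0.976, 0.0], [-0.001, -0.0, -1.0]]
contact_force: [-2.8, -0.4, 2.9]
finger_gap: -0.0
```

```bash
python3 look.py 3
```

```text
t 7.95 F [-57.4 -67.4  20. ] twist need -0.01 f_fix [-2.83  0.27] 2.88 gap -0.0
board 118 [ 23.5 -87.3  27.3] [ 63.7 -47.9  36.8]
roller 19 [-10.   25.4  25.3] [ 8.6 40.3 35.4]
grip 99 ((-50.530677795410156, 115.69269561767578), 11.73595142364502)
```

View pics/t3.png

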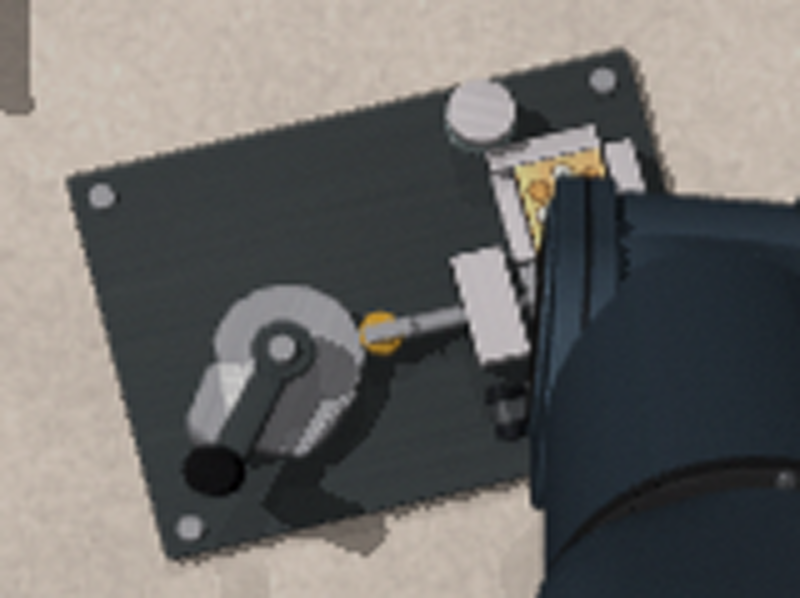

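The board now meets the stop in the picture (around 520–605, 160), and the force is rising. I add a little more to confirm it.

>>> jog_arm --increments '[{"offset": [0.0005, 0, 0], "twist": 0}, {"offset": [0.0, 0, 0], "twist": 0}]'

```text
t: 8.25
tcp_pos: [0.5027, -0.1214, 0.02]
orientation: [[0.976, 0.219, -0.002], [0.219, -0.976, -0.0], [-0.002, -0.0, -1.0]]
contact_force: [-5.1, -1.7, 3.9]
finger_gap: -0.001
```

```bash
python3 look.py
```

```text
t 8.25 F [-57.4 -67.5  20. ] twist need -0.03 f_fix [-5.33 -0.54] 3.95 gap -0.001
```

>>> jog_arm --increments '[{"offset": [-0.001, 0, 0], "twist": 0}, {"offset": [-0.002, 0, 0], "twist": 0}, {"offset": [-0.005, 0, 0], "twist": 0}, {"offset": [-0.01, 0, 0], "twist": 0}, {"offset": [-0.01, 0, -0.01], "twist": 0}, {"offset": [0, 0, -0.03], "twist": 0}, {"offset": [0, 0, -0.04], "twist": 0}, {"offset": [0, 0, -0.04], "twist": 0}, {"offset": [0, 0, -0.02], "twist": 0}]'

```text
t: 9.38
tcp_pos: [0.4763, -0.1277, 0.1628]
orientation: [[0.976, 0.219, 0.003], [0.219, -0.976, -0.001], [0.003, 0.001, -1.0]]
contact_force: [0.2, 0.3, -0.7]
finger_gap: -0.001
```

>>> jog_arm --increments '[{"offset": [0.004, -0.02, 0], "twist": 0}, {"offset": [0.004, -0.025, 0], "twist": 0}, {"offset": [0.004, -0.025, 0], "twist": 0}, {"offset": [0.004, -0.025, 0], "twist": 0}, {"offset": [0.005, -0.025, 0], "twist": 0}, {"offset": [0.005, -0.025, 0], "twist": 0}, {"offset": [0.005, -0.02, 0], "twist": 0}, {"offset": [0.003, -0.015, 0], "twist": 0}, {"offset": [0, 0, 0], "twist": 0}, {"offset": [0, 0, 0], "twist": 0}]' --fingers 0.06

```text
t: 10.62
tcp_pos: [0.4698, 0.0548, 0.1602]
orientation: [[0.976, 0.219, -0.0], [0.219, -0.976, -0.0], [-0.0, 0.0, -1.0]]
contact_force: [0.1, -0.7, 0.2]
finger_gap: 0.703
```

```bash
python3 look.py 4; python3 -c "
from h import *
from bench import r
print(rel(r.read_state(),-50.5,115.7,66))"
```

```text
t 10.62 F [-50.8 111.6 160.2] twist need -0.05 f_fix [-0.05 -0.75] 0.22 gap 0.703
board 733 [-45.5 -87.3  27. ] [ 64.  -47.7  37.8]
roller 21 [-9.9 25.4 23.6] [ 9.2 40.3 35.2]
[ 0.3 -4.3 94.1]
```

View pics/t4.png

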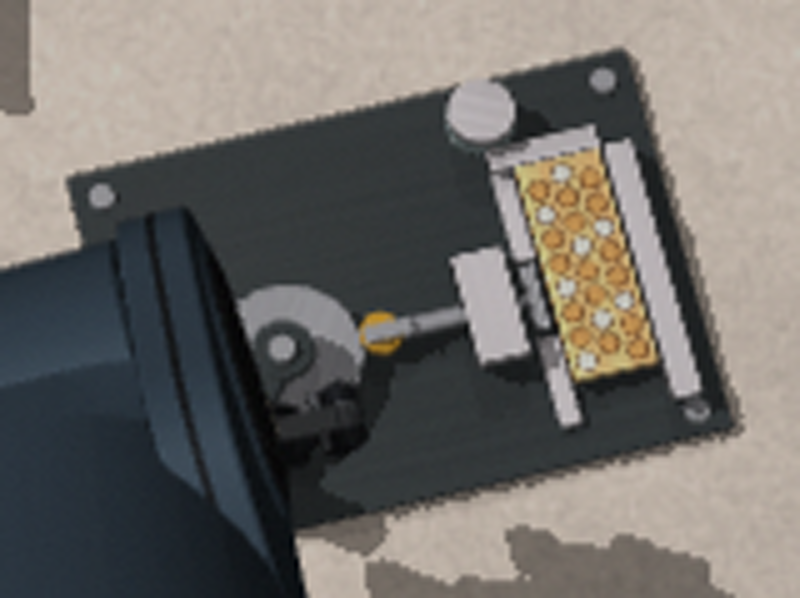

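Board home: its top edge lies on the stop (515–605, 160) and there is no gap. I descend over the grip.

>>> jog_arm --increments '[{"offset": [0, -0.004, 0.01], "twist": 0}, {"offset": [0, 0, 0.02], "twist": 0}, {"offset": [0, 0, 0.02], "twist": 0}, {"offset": [0, 0, 0.02], "twist": 0}, {"offset": [0, 0, 0.015], "twist": 0}, {"offset": [0, 0, 0.007], "twist": 0}, {"offset": [0, 0, 0], "twist": 0}, {"offset": [0, 0, 0], "twist": 0}]'

```text
t: 11.68
tcp_pos: [0.4693, 0.0597, 0.0684]
orientation: [[0.976, 0.219, 0.001], [0.219, -0.976, 0.0], [0.001, -0.0, -1.0]]
contact_force: [-0.4, 0.1, 0.5]
finger_gap: 0.705
```

```bash
python3 - <<'E'
from h import *
from bench import r,grab_frame
st=r.read_state();show(st)
f=grab_frame("scene");np.savez("scene5.npz",**f)
c=cv2.resize(f["frame"][150:310,240:420],None,fx=4,fy=3.7,interpolation=cv2.INTER_CUBIC);cv2.imwrite("pics/sc5.png",c[:,:,::-1])
E
```

```text
t 11.68 F [-50.2 116.5  68.4] twist need -0.02 f_fix [-0.4   0.14] 0.47 gap 0.705
```

View pics/sc5.png

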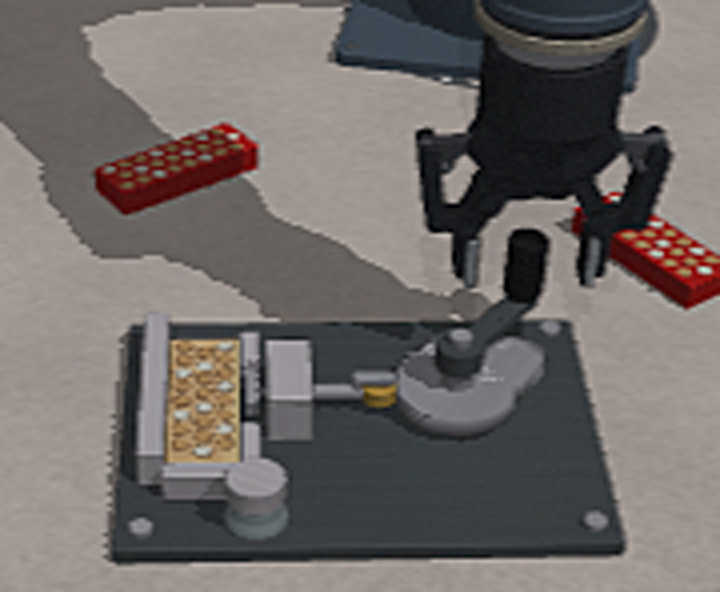

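>>> jog_arm --increments '[{"offset": [0, 0, 0], "twist": 0}, {"offset": [0, 0, 0], "twist": 0}, {"offset": [0, 0, 0], "twist": 0}, {"offset": [0, 0, 0], "twist": 0}, {"offset": [0, 0, 0], "twist": 0}, {"offset": [0, 0, 0], "twist": 0}, {"offset": [0, 0, 0], "twist": 0}, {"offset": [0, 0, 0], "twist": 0}]' --fingers 0.0 --grip_force 40

```text
t: 12.72
tcp_pos: [0.4695, 0.0596, 0.0685]
orientation: [[0.976, 0.219, 0.001], [0.219, -0.976, 0.0], [0.001, 0.0, -1.0]]
contact_force: [0.5, -0.7, 4.6]
finger_gap: 0.267
```

```bash
cat > arc.py <<'E'
from h import *
from bench import r
import sys
st=r.read_state();show(st)
p=w2f(st["tcp_pos"])[0];d=p[:2]-[0,75]
a=np.arctan2(d[1],d[0]);print("angle",np.rad2deg(a)%360,"rad",np.hypot(*d), "turned",(np.rad2deg(a)%360)-141)
R=np.array([np.cos(a),np.sin(a)]);T=np.array([-R[1],R[0]]);F=RF.T@st["contact_force"][:2]
print("F rad",R@F,"tan",T@F)
step=float(sys.argv[1]);n=int(sys.argv[2])
cur=p[:2]
for k in range(1,n+1):
    b=a+np.deg2rad(step*k);nx=np.array([0,75])+65*np.array([np.cos(b),np.sin(b)])
    dd=nx-cur;cur=nx;print([round(dd[0]/1000,4),round(-dd[1]/1000,4),0])
E
python3 arc.py 4 10
```

```text
t 12.72 F [-50.1 116.4  68.5] twist need -0.02 f_fix [ 0.3  -0.82] 4.63 gap 0.267
angle 140.41848423558434 rad 64.94144406351131 turned -0.5815157644156557
F rad -0.754057068315714 tan 0.4440562367468193
[np.float64(-0.0028), np.float64(0.0036), 0]
[np.float64(-0.0025), np.float64(0.0038), 0]
[np.float64(-0.0022), np.float64(0.0039), 0]
[np.float64(-0.002), np.float64(0.0041), 0]
[np.float64(-0.0017), np.float64(0.0042), 0]
[np.float64(-0.0014), np.float64(0.0043), 0]
[np.float64(-0.0011), np.float64(0.0044), 0]
[np.float64(-0.0008), np.float64(0.0045), 0]
[np.float64(-0.0004), np.float64(0.0045), 0]
[np.float64(-0.0001), np.float64(0.0045), 0]
```

>>> jog_arm --increments '[{"offset": [-0.0028, 0.0036, -0.0005], "twist": 0}, {"offset": [-0.0025, 0.0038, 0], "twist": 0}, {"offset": [-0.0022, 0.0039, 0], "twist": 0}, {"offset": [-0.002, 0.0041, 0], "twist": 0}, {"offset": [-0.0017, 0.0042, 0], "twist": 0}, {"offset": [0, 0, 0], "twist": 0}]'

```text
t: 13.48
tcp_pos: [0.4625, 0.0372, 0.0686]
orientation: [[0.976, 0.219, 0.0], [0.219, -0.976, -0.001], [-0.0, 0.001, -1.0]]
contact_force: [3.4, -1.4, 0.3]
finger_gap: 0.267
```

```bash
python3 arc.py 4 10
```

```text
t 13.47 F [-61.8  96.   68.6] twist need -0.07 f_fix [ 3.01 -2.1 ] 0.34 gap 0.267
angle 161.1867953958723 rad 65.2359154559998 turned 20.18679539587231
F rad -3.5254088055537167 tan 1.0210182028441934
[np.float64(-0.0011), np.float64(0.0044), 0]
[np.float64(-0.001), np.float64(0.0044), 0]
[np.float64(-0.0007), np.float64(0.0045), 0]
[np.float64(-0.0004), np.float64(0.0045), 0]
[np.float64(-0.0001), np.float64(0.0045), 0]
[np.float64(0.0003), np.float64(0.0045), 0]
[np.float64(0.0006), np.float64(0.0045), 0]
[np.float64(0.0009), np.float64(0.0045), 0]
[np.float64(0.0012), np.float64(0.0044), 0]
[np.float64(0.0015), np.float64(0.0043), 0]
```

>>> jog_arm --increments '[{"offset": [-0.0009, 0.0044, 0], "twist": 0}, {"offset": [-0.0008, 0.0044, 0], "twist": 0}, {"offset": [-0.0006, 0.0045, 0], "twist": 0}, {"offset": [-0.0004, 0.0045, 0], "twist": 0}, {"offset": [-0.0001, 0.0045, 0], "twist": 0}, {"offset": [0.0003, 0.0045, 0], "twist": 0}, {"offset": [0, 0, 0], "twist": 0}]'

```text
t: 14.35
tcp_pos: [0.4651, 0.0103, 0.0685]
orientation: [[0.976, 0.219, -0.001], [0.219, -0.976, -0.001], [-0.002, 0.0, -1.0]]
contact_force: [-2.0, -1.6, 5.6]
finger_gap: 0.276
```

```bash
python3 look.py 6;python3 arc.py 4 8
```

```text
t 14.35 F [-65.1  69.2  68.5] twist need -0.07 f_fix [-2.34 -1.12] 5.64 gap 0.276
board 733 [-45.3 -87.5  27. ] [ 63.9 -47.7  37.8]
t 14.4 F [-65.1  69.2  68.5] twist need -0.07 f_fix [-1.48 -1.77] 5.37 gap 0.27
angle 185.10314638648853 rad 65.39586457378148 turned 44.10314638648853
F rad 1.626840717734736 tan 1.633701721520797
[np.float64(0.001), np.float64(0.0045), 0]
[np.float64(0.0009), np.float64(0.0045), 0]
[np.float64(0.0012), np.float64(0.0044), 0]
[np.float64(0.0015), np.float64(0.0043), 0]
[np.float64(0.0018), np.float64(0.0042), 0]
[np.float64(0.0021), np.float64(0.004), 0]
[np.float64(0.0023), np.float64(0.0039), 0]
[np.float64(0.0026), np.float64(0.0037), 0]
```

View pics/t6.png

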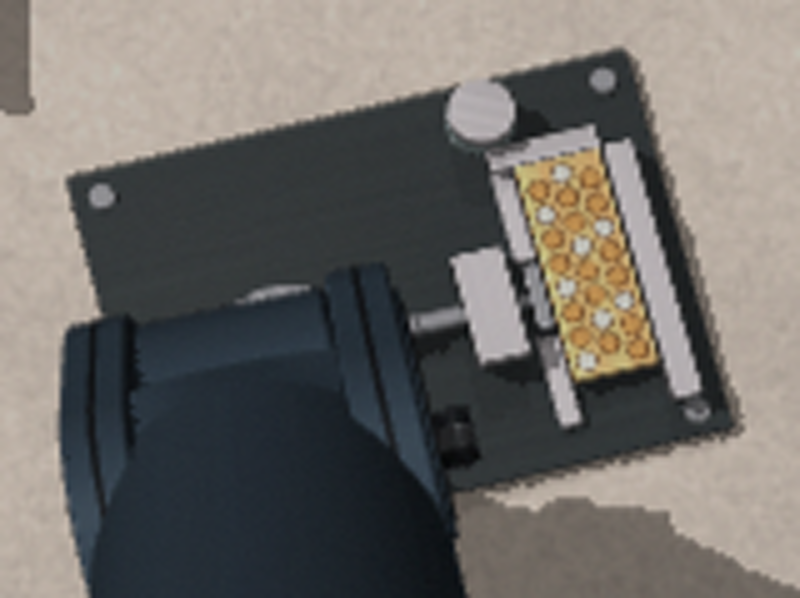

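>>> jog_arm --increments '[{"offset": [0.0006, 0.0045, 0], "twist": 0}, {"offset": [0.0009, 0.0045, 0], "twist": 0}, {"offset": [0.0012, 0.0044, 0], "twist": 0}, {"offset": [0.0015, 0.0043, 0], "twist": 0}, {"offset": [0.0018, 0.0042, 0], "twist": 0}, {"offset": [0, 0, 0], "twist": 0}]'

```text
t: 15.15
tcp_pos: [0.4752, -0.0095, 0.0685]
orientation: [[0.976, 0.219, -0.002], [0.219, -0.976, -0.001], [-0.002, 0.0, -1.0]]
contact_force: [-3.5, 0.0, 7.7]
finger_gap: 0.273
```

```bash
python3 arc.py 3 10;python3 - <<'E'
from h import *
from bench import r,grab_frame
f=grab_frame("scene");np.savez("scene7.npz",**f)
c=cv2.resize(f["frame"][150:310,240:420],None,fx=4,fy=3.7,interpolation=cv2.INTER_CUBIC);cv2.imwrite("pics/sc7.png",c[:,:,::-1])
E
```

```text
t 15.15 F [-59.6  47.6  68.5] twist need -0.04 f_fix [-3.43  0.79] 7.67 gap 0.273
angle 204.65317820722223 rad 65.58060443017642 turned 63.653178207222226
F rad 2.7899320508686842 tan -2.1545942705717427
[np.float64(0.002), np.float64(0.0028), 0]
[np.float64(0.0017), np.float64(0.003), 0]
[np.float64(0.0018), np.float64(0.0029), 0]
[np.float64(0.002), np.float64(0.0028), 0]
[np.float64(0.0021), np.float64(0.0027), 0]
[np.float64(0.0022), np.float64(0.0026), 0]
[np.float64(0.0024), np.float64(0.0024), 0]
[np.float64(0.0025), np.float64(0.0023), 0]
[np.float64(0.0026), np.float64(0.0022), 0]
[np.float64(0.0027), np.float64(0.002), 0]
```

View pics/sc7.png

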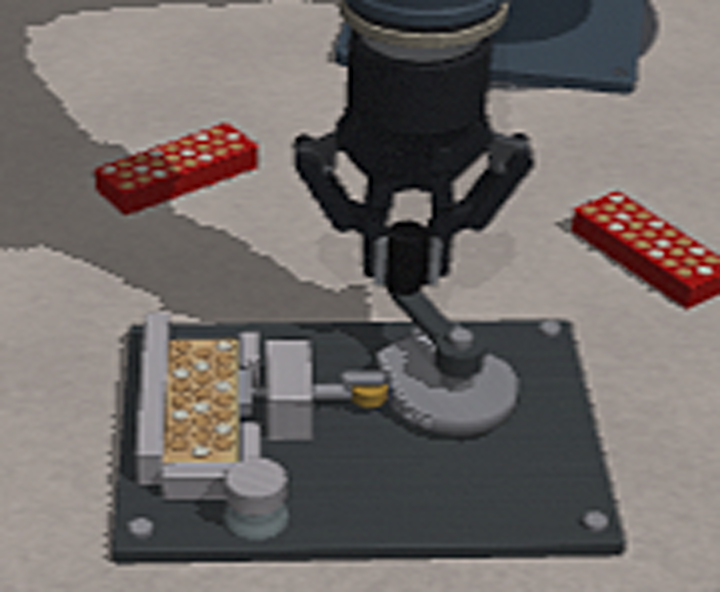

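>>> jog_arm --increments '[{"offset": [0.0016, 0.0031, -0.0005], "twist": 0}, {"offset": [0.0017, 0.003, -0.0005], "twist": 0}, {"offset": [0.0018, 0.0029, 0], "twist": 0}, {"offset": [0.002, 0.0028, 0], "twist": 0}, {"offset": [0.0021, 0.0027, 0], "twist": 0}, {"offset": [0, 0, 0], "twist": 0}]'

```text
t: 15.95
tcp_pos: [0.4859, -0.0206, 0.0687]
orientation: [[0.975, 0.22, -0.006], [0.22, -0.975, 0.0], [-0.005, -0.001, -1.0]]
contact_force: [-4.9, 4.1, 0.5]
finger_gap: 0.271
```

```bash
python3 arc.py 3 8
```

```text
t 15.95 F [-51.7  34.5  68.7] twist need 0.02 f_fix [-3.91  5.09] 0.46 gap 0.271
angle 218.05875078607554 rad 65.62018585564573 turned 77.05875078607554
F rad -0.05840637693132952 tan -6.417740113732048
[np.float64(0.0027), np.float64(0.0022), 0]
[np.float64(0.0023), np.float64(0.0025), 0]
[np.float64(0.0024), np.float64(0.0024), 0]
[np.float64(0.0026), np.float64(0.0023), 0]
[np.float64(0.0027), np.float64(0.0021), 0]
[np.float64(0.0028), np.float64(0.002), 0]
[np.float64(0.0029), np.float64(0.0018), 0]
[np.float64(0.003), np.float64(0.0017), 0]
```

>>> jog_arm --increments '[{"offset": [0.0022, 0.0026, 0], "twist": 0}, {"offset": [0.0023, 0.0025, 0], "twist": 0}, {"offset": [0.0024, 0.0024, 0], "twist": 0}, {"offset": [0.0026, 0.0023, 0], "twist": 0}, {"offset": [0, 0, 0], "twist": 0}]'

```text
t: 16.58
tcp_pos: [0.4965, -0.0278, 0.0686]
orientation: [[0.975, 0.22, -0.007], [0.22, -0.975, 0.0], [-0.007, -0.002, -1.0]]
contact_force: [-7.7, 3.6, 2.2]
finger_gap: 0.269
```

```bash
python3 arc.py 3 8
```

```text
t 16.57 F [-42.9  25.1  68.6] twist need 0.03 f_fix [-6.72  5.2 ] 2.19 gap 0.269
angle 229.3086338431698 rad 65.76875185354342 turned 88.30863384316979
F rad 0.4388236251605563 tan -8.483508109098219
[np.float64(0.0031), np.float64(0.0016), 0]
[np.float64(0.0027), np.float64(0.002), 0]
[np.float64(0.0028), np.float64(0.0019), 0]
[np.float64(0.0029), np.float64(0.0017), 0]
[np.float64(0.003), np.float64(0.0016), 0]
[np.float64(0.0031), np.float64(0.0014), 0]
[np.float64(0.0032), np.float64(0.0012), 0]
[np.float64(0.0032), np.float64(0.0011), 0]
```

Load 8.5 N, so the rise is nearly over. I go on in small steps and watch for the fade.

>>> jog_arm --increments '[{"offset": [0.0027, 0.002, 0], "twist": 0}, {"offset": [0.0028, 0.0019, 0], "twist": 0}, {"offset": [0, 0, 0], "twist": 0}]'

```text
t: 16.95
tcp_pos: [0.5021, -0.0304, 0.0686]
orientation: [[0.975, 0.22, -0.008], [0.22, -0.975, 0.0], [-0.008, -0.002, -1.0]]
contact_force: [-8.8, 4.3, 3.2]
finger_gap: 0.27
```

```bash
python3 arc.py 3 1
```

```text
t 16.95 F [-38.   21.3  68.6] twist need 0.02 f_fix [-7.68  6.09] 3.16 gap 0.27
angle 234.7193823414006 rad 65.75288087219673 turned 93.7193823414006
F rad -0.5337509506976893 tan -9.790434979294185
[np.float64(0.0033), np.float64(0.0013), 0]
```

>>> jog_arm --increments '[{"offset": [0.0029, 0.0017, 0], "twist": 0}, {"offset": [0, 0, 0], "twist": 0}]'

```text
t: 17.2
tcp_pos: [0.5069, -0.0322, 0.0688]
orientation: [[0.976, 0.22, -0.005], [0.22, -0.976, -0.0], [-0.005, -0.001, -1.0]]
contact_force: [-2.9, 0.2, -1.2]
finger_gap: 0.271
```

```bash
python3 arc.py 3 3
```

```text
t 17.2 F [-33.7  18.6  68.8] twist need -0.01 f_fix [-2.75  0.87] -1.2 gap 0.271
angle 239.12192408762752 rad 65.6968374664399 turned 98.12192408762752
F rad 0.6640459160975992 tan -2.8101017432256405
[np.float64(0.0033), np.float64(0.0011), 0]
[np.float64(0.003), np.float64(0.0015), 0]
[np.float64(0.0031), np.float64(0.0014), 0]
```

>>> jog_arm --increments '[{"offset": [0.0029, 0.0016, 0], "twist": 0}, {"offset": [0.003, 0.0014, 0], "twist": 0}, {"offset": [0, 0, 0], "twist": 0}]'

```text
t: 17.58
tcp_pos: [0.5145, -0.0341, 0.0689]
orientation: [[0.976, 0.219, -0.003], [0.219, -0.976, -0.0], [-0.003, -0.0, -1.0]]
contact_force: [-2.5, -0.2, -4.4]
finger_gap: 0.269
```

```bash
python3 arc.py 3 3; python3 look.py 8
```

```text
t 17.57 F [-26.7  15.1  68.9] twist need -0.03 f_fix [-2.5   0.36] -4.39 gap 0.269
angle 245.98957415220235 rad 65.61834427946333 turned 104.98957415220235
F rad 0.6835340466994894 tan -2.4314828346471424
[np.float64(0.0034), np.float64(0.0007), 0]
[np.float64(0.0032), np.float64(0.0011), 0]
[np.float64(0.0033), np.float64(0.001), 0]
t 17.57 F [-26.7  15.1  68.9] twist need -0.03 f_fix [-2.5   0.36] -4.39 gap 0.269
board 366 [-45.2 -88.6  27.4] [ 63.7 -63.4  37.9]
```

>>> jog_arm --increments '[{"offset": [0.0031, 0.0012, 0], "twist": 0}, {"offset": [0, 0, 0], "twist": 0}, {"offset": [0, 0, 0], "twist": 0}]'

```text
t: 18.0
tcp_pos: [0.5187, -0.0346, 0.0691]
orientation: [[0.976, 0.219, -0.001], [0.219, -0.976, -0.001], [-0.001, 0.0, -1.0]]
contact_force: [-2.4, -3.1, -10.1]
finger_gap: 0.269
```

```bash
python3 arc.py 3 1; python3 - <<'E'
from h import *
from bench import r,grab_frame
f=grab_frame("scene");np.savez("scene9.npz",**f)
c=cv2.resize(f["frame"][150:310,240:420],None,fx=4,fy=3.7,interpolation=cv2.INTER_CUBIC);cv2.imwrite("pics/sc9.png",c[:,:,::-1])
F=w2f(cloud(f).reshape(-1,3));hsv=cv2.cvtColor(f["frame"],cv2.COLOR_RGB2HSV).reshape(-1,3)
m=(F[:,2]>15)&(F[:,2]<36)&(F[:,1]>-15)&(F[:,1]<60)&(abs(F[:,0])<30)&(hsv[:,1]>150)&(hsv[:,2]>90)
print("roller",m.sum(),F[m].min(0),F[m].max(0))
E
```

```text
t 18.0 F [-22.7  13.6  69.1] twist need -0.04 f_fix [-3.  -2.5] -10.11 gap 0.269
angle 249.6798217828579 rad 65.47368454866265 turned 108.67982178285791
F rad 3.3878033157554994 tan -1.9483255628798912
[np.float64(0.0034), np.float64(0.0007), 0]
roller 31 [-0.27216377  7.1113184  21.51070061] [10.71884069 23.15886217 34.93369901]
```

View pics/sc9.png

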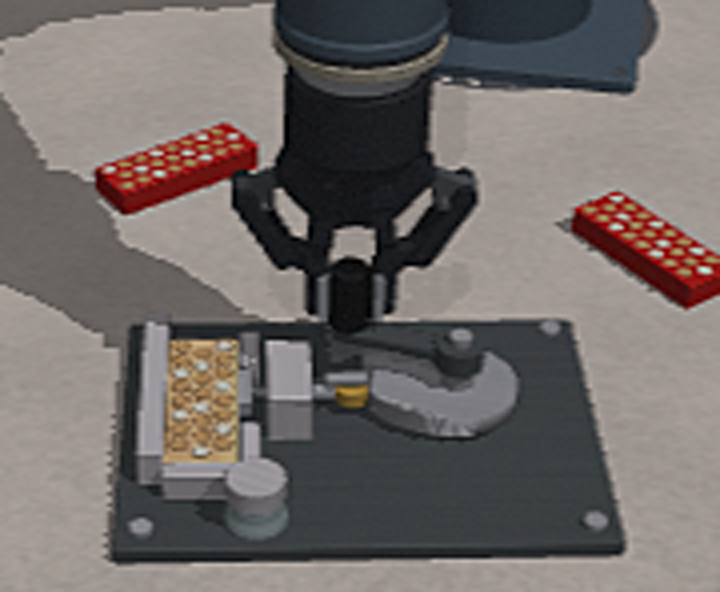

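The roller centre is at y ≈ 15 mm, the dwell point, and the load has faded. I let go and rise.

>>> jog_arm --increments '[{"offset": [0, 0, 0], "twist": 0}, {"offset": [0, 0, 0], "twist": 0}, {"offset": [0, 0, 0], "twist": 0}, {"offset": [0, 0, 0], "twist": 0}, {"offset": [0, 0, 0], "twist": 0}, {"offset": [0, 0, 0], "twist": 0}]' --fingers 0.06

```text
t: 18.8
tcp_pos: [0.5193, -0.0339, 0.0696]
orientation: [[0.976, 0.22, 0.0], [0.22, -0.976, 0.0], [0.0, -0.0, -1.0]]
contact_force: [0.5, -0.3, -0.1]
finger_gap: 0.703
```

```bash
python3 look.py
```

```text
t 18.8 F [-22.   14.1  69.6] twist need -0.01 f_fix [ 0.41 -0.36] -0.08 gap 0.703
```

>>> jog_arm --increments '[{"offset": [0, 0, -0.005], "twist": 0}, {"offset": [0, 0, -0.015], "twist": 0}, {"offset": [0, 0, -0.025], "twist": 0}, {"offset": [0, 0, -0.035], "twist": 0}, {"offset": [0, 0, -0.04], "twist": 0}, {"offset": [0, 0, -0.03], "twist": 0}, {"offset": [0, 0.03, 0], "twist": 0}, {"offset": [0, 0.045, 0], "twist": 0}, {"offset": [0, 0.045, 0], "twist": 0}, {"offset": [0, 0.045, 0], "twist": 0}, {"offset": [0, 0.045, 0], "twist": 0}, {"offset": [0, 0.045, 0], "twist": 0}, {"offset": [0, 0.03, 0], "twist": 0}, {"offset": [0, 0, 0], "twist": 0}, {"offset": [0, 0, 0], "twist": 0}]'

```text
t: 20.68
tcp_pos: [0.5818, -0.311, 0.2202]
orientation: [[0.975, 0.22, 0.0], [0.22, -0.975, 0.001], [0.001, -0.001, -1.0]]
contact_force: [0.7, -0.1, 0.1]
finger_gap: 0.705
```

```bash
python3 look.py 10; python3 - <<'E'
from h import *
from bench import grab_frame
f=load("top10");F=w2f(cloud(f).reshape(-1,3))
m=(F[:,2]>28)&(F[:,2]<40)&(F[:,1]>0)&(F[:,1]<150)&(abs(F[:,0])<80)
d=F[m][:,:2]-[0,75];a=np.rad2deg(np.arctan2(d[:,1],d[:,0]))%360;R=np.hypot(*d.T)
print([(k,round(float(R[(a>=k)&(a<k+5)].max()),1)) for k in range(190,360,5) if ((a>=k)&(a<k+5)).any()])
f=grab_frame("scene");cv2.imwrite("pics/sc11.png",f["frame"][:,:,::-1])
E
```

```text
t 20.68 F [ -21.9 -269.8  220.2] twist need 0.03 f_fix [ 0.64 -0.21] 0.14 gap 0.705
board 726 [-45.3 -88.7  27. ] [ 63.9 -48.8  37.7]
roller 11 [-5.6  9.9 28.2] [ 8.4 22.6 35.7]
grip 94 ((-22.94333839416504, 14.23695182800293), 11.601580619812012)
[(190, 33.0), (195, 37.7), (200, 40.1), (205, 43.0), (210, 46.1), (215, 53.3), (220, 57.0), (225, 60.7), (230, 61.8), (235, 60.1), (240, 58.8), (260, 54.9), (265, 74.5), (270, 73.3), (275, 65.5), (280, 48.9), (285, 48.1), (290, 45.8), (295, 43.8), (300, 42.2), (305, 40.9), (310, 39.7), (315, 37.2), (320, 35.4), (325, 36.4), (330, 36.0), (335, 35.7), (340, 32.2), (345, 32.5), (350, 33.2), (355, 33.0)]
```

View pics/t10.png

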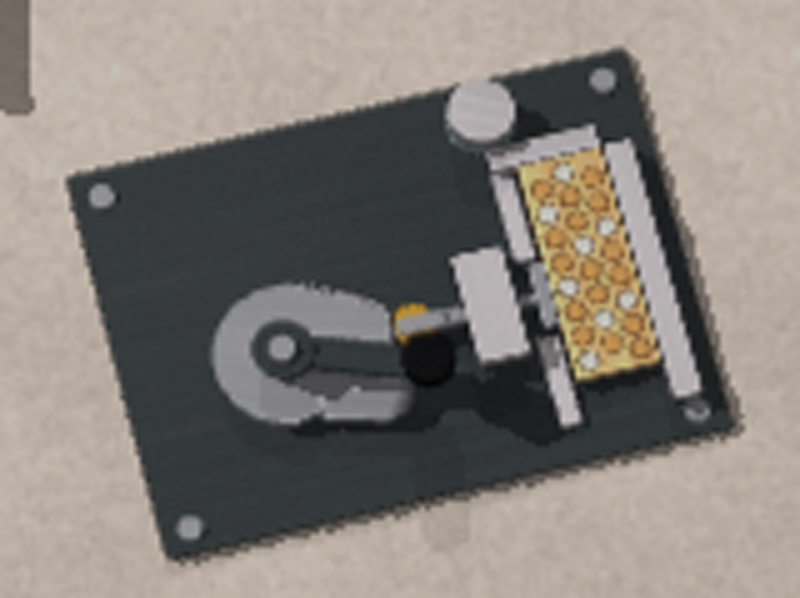

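View pics/sc11.png

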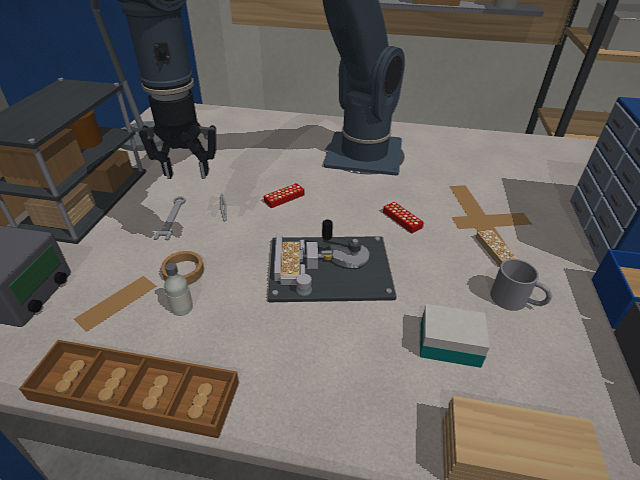

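The crank stayed at 249° after release. The shoe (540, 290) presses the board against the fence, and the board's end is on the stop (520–605, 160). The bystanders have not moved. I hand in.

```bash
python3 -c "
from bench import r
print(r.job_done())"
```

```text
the job is handed in; nothing more can be done
None
```

The board is fully home against the end stop, and the clamp holds it by itself with the cam in its dwell. I handed the job in at about 20.7 s with the arm clear of everything.

- **Board:** I pushed it in with shut fingers at 20 mm/s or less. It stopped against the end stop: the force rose to about 5 N with no further movement. In the pictures its end meets the stop. My depth estimate of that end is 63.9 mm against the nominal 65 mm; about 0.6 mm of the gap is how short the camera sees the board.
- **Crank:** I gripped it and turned it about 108° counter-clockwise. The load rose to about 10 N, a little above the stated 8 N, then faded to about 2 N once in the dwell.
- **After letting go:**
  - The crank stayed at 249°.
  - The roller centre measured about y 15–16 mm, against 15 mm for the dwell.
  - The cam outline puts the roller near the middle of the dwell.
  - The board is pressed against the fence.
- **Bystanders:** None had visibly moved in the last pictures.
- **Slip:** My first travel move was written in millimetres instead of metres. It was capped at 62.5 mm per row, took place high above the bench and touched nothing.

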